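# Load the standards into the sampler tray in reverse order

## Robot

A 6-joint arm with a two-finger parallel gripper is mounted at the origin on a cart in front of the work surface, level with it; the furniture and walls round the work are solid. World frame = base frame: x ahead of the robot, y to its left, z up, the work surface at z = 0. Lengths are in m, angles in rad, forces in N, time in s.
With the tool pointing down it reaches from about 0.3 to 0.775 m from the base axis. Payload 14.6 kg.
Tool frame: the origin (TCP) lies at the very end of the fingers, on their centre line; the grasp point (between the pads) lies 19 mm behind it; y points along the fingers, x is the direction in which the jaws open and shut, and the axes are right-handed (so a half turn about y gives the same grasp; the last joint's range is limited). The gripper opens to 94 mm and grips with 3 to 60 N. Pads are 16 mm wide; open, the fingers measure 119 mm over their backs; the gripper's body (75 mm by 177 mm) begins 78 mm behind the grasp point.
Start: joints at [1.105, 0.3, 1.521, -0, 1.321, -0.067], TCP at [0.214, 0.507, 0.183] pointing down, gripper open.
Joint ranges: [-3.03, 3.03], [-0.79, 2.21], [0.23, 2.52], [-1.04, 4.18], [0, 3.07], [-2.55, 2.55]. Speed limits (rad/s): [2.22, 2.22, 2.57, 3.14, 3.14, 3.14].

## Interface

Orientations are given as [roll, pitch, yaw] about the fixed x, y, z axes, in that order (R = Rz(yaw) Ry(pitch) Rx(roll)).
In Python, from station import * gives the robot as it stands.
- The arm moves only by the tool send_rows, never from a script. Its argument "series" is text: rows parted by semicolons, each of 7 numbers parted by spaces: the turn, a rotation vector about the tool's x, y, z in units of 5 degrees (1.0 is 5 degrees), then the shift along the tool's x, y, z in cm, then the opening, from -1 (shut) to 1 (fully open). A call has exactly 10 rows; each row is the pose to reach, as a shift and turn from the pose commanded when the call began, along the tool's axes at that moment; what a row does not reach only later rows make up. A row lasts 1/12 s, in which the tool goes at most 41.7 mm and 7.16 degrees, less where a joint would pass 70% of its speed; a pose out of reach is approached as far as the arm can. A call with a gripper value outside its range is refused whole. The fingers move at their own pace and stop on an object; "newtons" is the grip in N (left out, the last holds). Time passes only in rows, so rows that repeat a pose let the fingers close, or fill a call up. It gives the time, the measured TCP pose, the force and the opening at its end, in the units of the state.
- get_obs(): the state, without advancing time (a new reading comes with each control period).
- camera(name): name is "scene" or "top"; returns the picture (480x640x3 uint8, red, green, blue); there is no depth.
- camera_info(name): a dict with "K" (3x3 intrinsics, pixels), "k1" (the pictures are not rectified: a ray, as slopes to the right and down, at radius r is drawn at 1 + k1 r^2 times it, then the intrinsics apply), "R" (3x3) and "t" (3): a world point X has camera coordinates R X + t. Camera axes: x right, y down, z forward; pixel columns grow to the right and rows downward; lengths in m; the calibration is good to about 2 mm. A picture is of the moment at which its call begins. camera_info takes no time and is no camera call.
- hand_in(): hands the job in, once; it reports no verdict.
The state is a dict: "time_s": time; "qpos": joint angles; "joint_vel": joint speeds; "tau": joint torques, N m; "ee_pos": TCP position; "eef_rot": TCP orientation; "force": force on the tool from outside, world axes, zero at the start; "moment": the same for the moment, N m; "grip_width": finger opening in m.
Only numpy, scipy, OpenCV 4.12 (cv2) and the standard library are available. Lean on these libraries where they do the work, as an engineer would, in place of code of your own. Each camera call takes 0.05 s, during which the arm holds its last target. There are 200 camera calls.

## Task

The four calibration standards are to be run again backwards: move the four vials, one by one, from the wooden rack into the four compartments of the grey metal tray in reverse order, one vial to a compartment. Each rack has a black block at one end: the vial nearest the black end of the wooden rack goes into the compartment farthest from the black end of the tray, the next one into the next compartment, and so on, until the vial farthest from the black end of the wooden rack stands in the compartment next to the tray's black end. Leave all four vials standing upright on the compartment floors, and do not tip any over on the way.

Things in the scene. Friction and masses are not known exactly. Their poses are not given: they have to be found in the camera images.
- bench_rack: wooden bench rack, 60 mm wide and 236 mm long, lying fixed on the worktop; carries the four coloured seats in one straight row. Origin at the middle of its underside (at worktop height), x along the row toward the end with the black end block, z up. The four places are at x = +81, +27, -27, -81 mm, y = 0; board top at z = 8 mm; the black end block (14 x 60 mm, top at z = 18 mm) spans x = 108 to 122 mm.
- sampler_tray: grey painted metal tray, 58 mm wide and 232 mm long, fixed on the worktop, empty at the start, with four square compartments in one row, each 50 x 50 mm inside (54 mm apart). Origin at the middle of its underside (at worktop height), x along the row toward the end with the black end block, z up. Compartment centres at x = +81, +27, -27, -81 mm, y = 0; compartment floor at z = 6 mm, tops of the 4 mm walls and of the black end block at z = 18 mm.
- vial_red: loose clear glass sample vial with a red screw cap, standing upright; 27 mm in diameter (cap 29 mm), 60 mm tall, about 30 g; origin at the centre of its underside, z along the vial toward the cap. Solid to grip from 0 to 52 mm above its underside, round so any grasp direction serves. At the start it stands in the red seat, its underside 10 mm above the worktop.
- vial_yellow: loose clear glass sample vial with a yellow screw cap, standing upright; 27 mm in diameter (cap 29 mm), 60 mm tall, about 30 g; origin at the centre of its underside, z along the vial toward the cap. Solid to grip from 0 to 52 mm above its underside, round so any grasp direction serves. At the start it stands in the yellow seat, its underside 10 mm above the worktop.
- vial_green: loose clear glass sample vial with a green screw cap, standing upright; 27 mm in diameter (cap 29 mm), 60 mm tall, about 30 g; origin at the centre of its underside, z along the vial toward the cap. Solid to grip from 0 to 52 mm above its underside, round so any grasp direction serves. At the start it stands in the green seat, its underside 10 mm above the worktop.
- vial_blue: loose clear glass sample vial with a blue screw cap, standing upright; 27 mm in diameter (cap 29 mm), 60 mm tall, about 30 g; origin at the centre of its underside, z along the vial toward the cap. Solid to grip from 0 to 52 mm above its underside, round so any grasp direction serves. At the start it stands in the blue seat, its underside 10 mm above the worktop.
- seat_red: fixed red plastic ring seat on the bench rack, 44 mm outside, 34 mm inside, 12 mm high with a 2 mm floor, in one of the rack's four places; it stays on the rack and shows where the vial with the red cap stood. Origin at the centre of its underside, 8 mm above the worktop, z up.
- seat_yellow: fixed yellow plastic ring seat on the bench rack, 44 mm outside, 34 mm inside, 12 mm high with a 2 mm floor, in one of the rack's four places; it stays on the rack and shows where the vial with the yellow cap stood. Origin at the centre of its underside, 8 mm above the worktop, z up.
- seat_green: fixed green plastic ring seat on the bench rack, 44 mm outside, 34 mm inside, 12 mm high with a 2 mm floor, in one of the rack's four places; it stays on the rack and shows where the vial with the green cap stood. Origin at the centre of its underside, 8 mm above the worktop, z up.
- seat_blue: fixed blue plastic ring seat on the bench rack, 44 mm outside, 34 mm inside, 12 mm high with a 2 mm floor, in one of the rack's four places; it stays on the rack and shows where the vial with the blue cap stood. Origin at the centre of its underside, 8 mm above the worktop, z up.

How it is judged:
By the outcome, as a careful person would: the job done as asked, in the order asked, and still so for the second after the job is handed in, with the robot touching nothing.
It also fails if it takes over 96 s, if anything falls off the work surface, if the arm or the gripper's body presses on something with over 40 N, if the wrist force passes 120 N, or if a joint passes its speed limit or range.

## Working session

There is one attempt and no reset: what is moved stays moved. The work goes in short steps, Python scripts to look and compute and a tool call to move; the robot and the scene stay as the last step left them, time stands still between calls to the robot, and variables do not carry over. Pictures are saved under pics/ and viewed, on a budget of 14 in all, crops included, one or two more only if the job needs it, and the job is handed in when it is done.

Besides the shell and the picture viewer there is one more tool, called after "Call:" as a command line: name --argument value ..., lists and objects as JSON in quotes. send_rows: Moves the arm, as the interface text tells. Its arguments: {"type":"object","properties":{"series":{"type":"string"},"newtons":{"type":"number"}},"required":["series"]}

```bash
mkdir -p pics; ls; python3 - <<'E'
from station import *
import cv2
for n in("scene","top"):
    im=camera(n); cv2.imwrite(f"pics/{n}0.png",im[:,:,::-1]); i=camera_info(n); print(n,i)
print(get_obs())
E
```

```text
pics
scene {'K': array([[596.35634754,   0.        , 307.75917883],
       [  0.        , 596.35634754, 244.35416697],
       [  0.        ,   0.        ,   1.        ]]), 'k1': -0.2035123027362633, 'R': array([[ 0.68927401, -0.7243251 ,  0.01595286],
       [-0.35207625, -0.35412067, -0.86639533],
       [ 0.63320112,  0.59156716, -0.49910383]]), 't': array([-0.36146699,  0.19306666,  0.89892888])}
top {'K': array([[475.87772785,   0.        , 326.84187417],
       [  0.        , 475.87772785, 238.41251435],
       [  0.        ,   0.        ,   1.        ]]), 'k1': 0.036341202627203674, 'R': array([[ 0.02801708, -0.9995342 , -0.01210103],
       [-0.9864925 , -0.02569292, -0.16177894],
       [ 0.16139267,  0.01647015, -0.98675283]]), 't': array([-0.02133198,  0.50570429,  0.82251698])}
{'time_s': 0.1, 'qpos': array([ 1.10539146e+00,  3.00377556e-01,  1.52151004e+00, -1.38790806e-05,
        1.32069688e+00, -6.66145925e-02]), 'joint_vel': array([-8.35353534e-05, -1.28326589e-03, -1.08370578e-03,  1.09011859e-03,
        1.30998001e-03,  4.93983495e-04]), 'tau': array([ 8.34889070e-04, -5.32648122e+01, -3.53277361e+01,  7.09649012e-02,
        2.35950190e-02, -6.55152758e-05]), 'ee_pos': array([0.21346684, 0.50660948, 0.1824677 ]), 'eef_rot': array([-1.57074372e+00,  9.90519524e-04,  1.17200952e+00]), 'force': array([-0.82649514,  0.04394471, -0.09065744]), 'moment': array([-0.01477098, -0.04402136, -0.019834  ]), 'grip_width': 0.09385324182215077}
```

View pics/scene0.png

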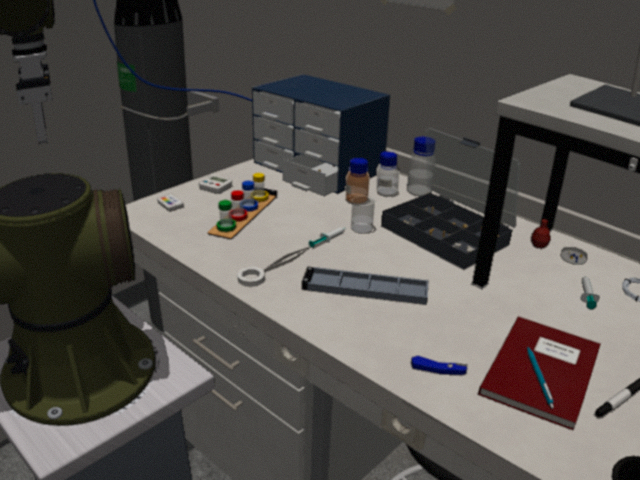

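View pics/top0.png

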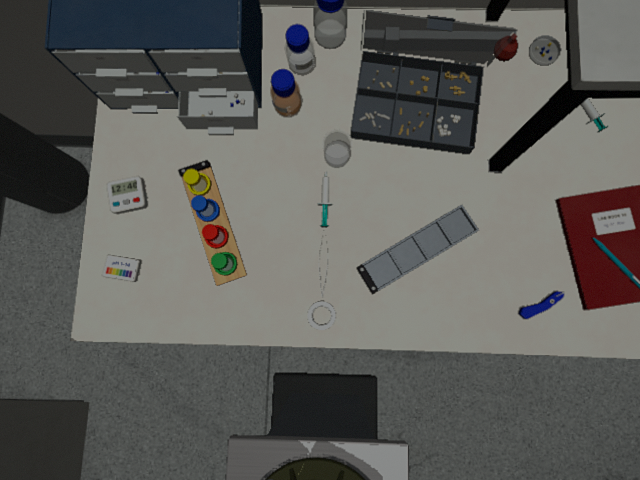

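The top view has the rack at left with its black end at about (195,165), and the order from there is yellow, blue, red, green. The tray's black end is at about (370,278) and its far end is near (465,220). I'll zoom in to measure.

```bash
python3 - <<'E'
import cv2,numpy as np
t=cv2.imread("pics/top0.png");s=cv2.imread("pics/scene0.png")
a=cv2.resize(t[150:300,170:260],None,fx=4,fy=4,interpolation=cv2.INTER_CUBIC)
b=cv2.resize(s[165:245,200:290],None,fx=4.8,fy=4.8,interpolation=cv2.INTER_CUBIC)
o=np.zeros((600,800,3),np.uint8);o[:a.shape[0],:a.shape[1]]=a;o[:b.shape[0],365:365+b.shape[1]]=b
cv2.imwrite("pics/z1.png",o)
E
```

```text
(no output)
```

View pics/z1.png

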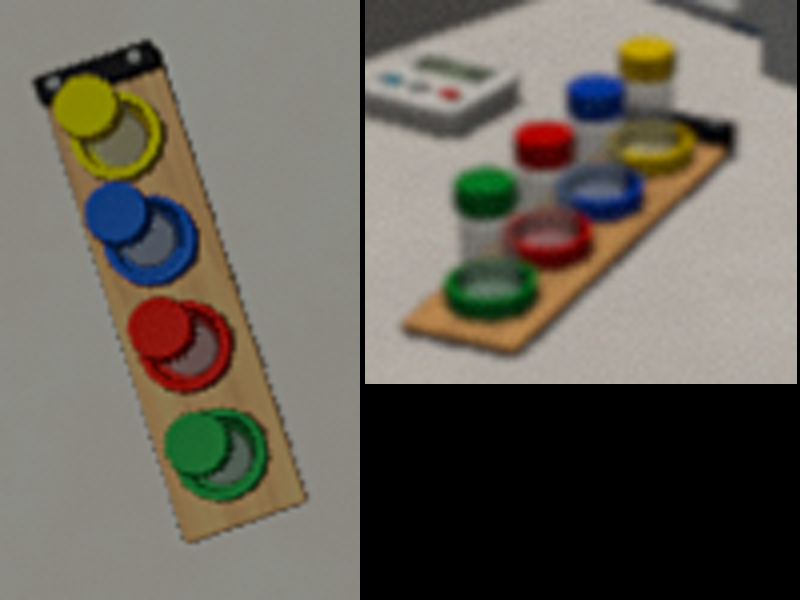

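The crop shows cap discs at about (190,176), (199,203), (210,232) and (219,260) in top. In scene, cap blobs sit clearly separate from their seats.

```bash
cat > h.py <<'E'
import cv2,numpy as np
from station import *
INFO={n:camera_info(n) for n in("scene","top")}
def norm(n,p):
    i=INFO[n];return cv2.undistortPoints(np.array(p,float).reshape(-1,1,2),i["K"],np.array([i["k1"],0,0,0.]))[:,0]
def ray(n,p):
    i=INFO[n];d=np.c_[norm(n,p),np.ones(len(np.reshape(p,(-1,2))))]@i["R"];return -i["R"].T@i["t"],d
def plane(n,p,z):
    c,d=ray(n,p);return c+d*((z-c[2])/d[:,2])[:,None]
def tri(pt,ps):
    P=[np.c_[INFO[n]["R"],INFO[n]["t"]] for n in("top","scene")]
    X=cv2.triangulatePoints(P[0],P[1],norm("top",pt).T,norm("scene",ps).T);return (X[:3]/X[3]).T
def proj(n,X):
    i=INFO[n];return cv2.projectPoints(np.array(X,float).reshape(-1,1,3),cv2.Rodrigues(i["R"])[0],i["t"],i["K"],np.array([i["k1"],0,0,0.]))[0][:,0]
HUE={"yellow":(24,36),"blue":(105,125),"red":(-8,6),"green":(60,85)}
def mask(bgr,c,s=130,v=50):
    h=cv2.cvtColor(bgr,cv2.COLOR_BGR2HSV).astype(int);a,b=HUE[c];H=(h[...,0]+8)%180-8
    return ((H>=a)&(H<=b)&(h[...,1]>s)&(h[...,2]>v)).astype(np.uint8)
def blobs(m):
    n,l,st,ce=cv2.connectedComponentsWithStats(m);return [(st[k],ce[k]) for k in range(1,n)]
E
python3 - <<'E'
from h import *
t=cv2.imread("pics/top0.png");s=cv2.imread("pics/scene0.png")
K=cv2.getStructuringElement(cv2.MORPH_ELLIPSE,(11,11))
for c in HUE:
    m=mask(t,c);m[:, :170]=0;m[:,260:]=0;m[:150]=0;m[300:]=0
    mo=cv2.morphologyEx(m,cv2.MORPH_OPEN,K);B=max(blobs(mo),key=lambda b:b[0][4]);pt=B[1]
    m2=mask(s,c,110,40);m2[:,:200]=0;m2[:,290:]=0;m2[:165]=0;m2[245:]=0
    bs=sorted([b for b in blobs(m2) if b[0][4]>25],key=lambda b:b[0][1])
    x,y,w,h,a=bs[0][0];ps=(bs[0][1][0],y-.5+.25*w)
    print(c,pt,B[0],"scene",[list(b[0]) for b in bs],ps,tri(pt,ps).round(4),"plane.07",plane("top",pt,.07).round(4))
# rack + tray
h=cv2.cvtColor(t,cv2.COLOR_BGR2HSV).astype(int)
print("hsv wood",h[272,232],"tray",h[255,400],h[225,455],"bench",h[300,280],"black",h[272,370])
for name,(x0,y0,x1,y1),z in(("rack",(165,145,260,300),.008),("tray",(345,195,490,305),.018)):
    sub=h[y0:y1,x0:x1];bg=np.median(sub[:8].reshape(-1,3),0) if name=="tray" else h[300,200]
    v=sub[...,2]; m=((v<0.82*bg[2])|(sub[...,1]>90)).astype(np.uint8)
    b=max(cv2.findContours(m,cv2.RETR_EXTERNAL,cv2.CHAIN_APPROX_NONE)[0],key=cv2.contourArea)
    P=plane("top",b[:,0].astype(float)+[x0,y0],z)
    r=cv2.minAreaRect((P[:,:2]*1000).astype(np.float32));print(name,r);print(cv2.boxPoints(r)); print(proj("top",np.c_[cv2.boxPoints(r)/1000,[z]*4]).round(1))
E
```

```text
yellow [191.01401869 176.05607477] [183 168  17  17 214] scene [[np.int32(253), np.int32(173), np.int32(11), np.int32(7), np.int32(51)], [np.int32(251), np.int32(191), np.int32(18), np.int32(10), np.int32(71)]] (np.float64(258.05882352941177), np.float64(175.25)) [[0.6088 0.2409 0.0644]] plane.07 [[0.6082 0.2383 0.07  ]]
blue [198.86627907 202.85465116] [192 196  15  15 172] scene [[np.int32(243), np.int32(181), np.int32(11), np.int32(9), np.int32(93)], [np.int32(242), np.int32(201), np.int32(16), np.int32(10), np.int32(70)]] (np.float64(248.0), np.float64(183.25)) [[0.5602 0.2227 0.0649]] plane.07 [[0.5594 0.2208 0.07  ]]
red [209.66019417 231.81553398] [202 224  16  17 206] scene [[np.int32(231), np.int32(190), np.int32(13), np.int32(10), np.int32(110)], [np.int32(230), np.int32(209), np.int32(18), np.int32(12), np.int32(110)]] (np.float64(237.0), np.float64(192.75)) [[0.508  0.1997 0.0658]] plane.07 [[0.5077 0.1982 0.07  ]]
green [218.95135135 260.35135135] [212 253  15  16 185] scene [[np.int32(219), np.int32(200), np.int32(12), np.int32(10), np.int32(99)], [np.int32(217), np.int32(221), np.int32(18), np.int32(10), np.int32(89)]] (np.float64(224.65656565656565), np.float64(202.5)) [[0.4574 0.1802 0.066 ]] plane.07 [[0.4578 0.1786 0.07  ]]
hsv wood [ 47 155  51] tray [103  22 106] [101  21  99] bench [ 27  17 138] black [100  21 109]
rack ((539.1617431640625, 212.48202514648438), (240.6184844970703, 63.4174919128418), 21.34360122680664)
[[415.56326 198.22824]
 [438.64468 139.16028]
 [662.76025 226.73581]
 [639.67883 285.80377]]
[[214.8 286.6]
 [247.3 275. ]
 [208.4 158.3]
 [177.  169. ]]
tray ((495.683349609375, -174.91079711914062), (59.23699951171875, 233.9242401123047), 32.17363357543945)
[[ 408.33234   -91.681046]
 [ 532.89386  -289.68347 ]
 [ 583.03436  -258.14056 ]
 [ 458.47284   -60.138123]]
[[371.5 294.5]
 [479.4 230.1]
 [461.7 203.3]
 [354.7 266.6]]
```

```bash
python3 - <<'E'
from h import *
t=cv2.imread("pics/top0.png")
from scipy.optimize import least_squares
est={"yellow":(.609,.24),"blue":(.560,.222),"red":(.508,.199),"green":(.4575,.1795)}
for c in HUE:
    m=mask(t,c,90,35);m[:, :170]=0;m[:,260:]=0;m[:150]=0;m[300:]=0
    cn=max(cv2.findContours(m,cv2.RETR_EXTERNAL,cv2.CHAIN_APPROX_NONE)[0],key=cv2.contourArea)[:,0].astype(float)
    P=plane("top",cn,.020)[:,:2]; u=P-P.mean(0); P=P[(u@np.array([.3,-1.]))>0.004]
    r=least_squares(lambda p:np.hypot(*(P-p).T)-.0225,est[c],loss="soft_l1",f_scale=.001)
    print(c,"seat",r.x.round(4),len(P),"rms",np.sqrt(np.mean(r.fun**2)).round(4),"dev",(np.array(est[c])-r.x).round(4))
print("drawer handle tri",tri([(221,131)],[(303,187)]).round(3))
print("cabinet top front-left corner",tri([(50,48)],[(253,88)]).round(3),"front-right",tri([(240,48)],[(340,112)]).round(3))
print("brown bottle cap",tri([(283,82)],[(359,163)]).round(3),"leg base top/scene z=0",plane("top",[(494,170)],0).round(3),plane("scene",[(483,286)],0).round(3))
print("shelf corner",tri([(570,88)],[(500,105)]).round(3))
print("tray corners tri",tri([(376,293),(478,231),(461,205),(359,267)],[(306,289),(427,303),(428,282),(309,268)]).round(4))
E
```

```text
yellow seat [0.6085 0.2402] 31 rms 0.0011 dev [ 0.0005 -0.0002]
blue seat [0.5576 0.221 ] 31 rms 0.0008 dev [0.0024 0.001 ]
red seat [0.5076 0.2012] 30 rms 0.0007 dev [ 0.0004 -0.0022]
green seat [0.4571 0.1827] 29 rms 0.0011 dev [ 0.0004 -0.0032]
drawer handle tri [[0.719 0.204 0.01 ]]
cabinet top front-left corner [[0.763 0.426 0.209]] front-right [[0.773 0.135 0.208]]
brown bottle cap [[0.779 0.078 0.095]] leg base top/scene z=0 [[ 0.655 -0.326  0.   ]] [[ 0.659 -0.335  0.   ]]
shelf corner [[ 0.651 -0.305  0.347]]
tray corners tri [[ 0.4124 -0.1015  0.0016]
 [ 0.5327 -0.2904  0.0036]
 [ 0.5811 -0.2582  0.0109]
 [ 0.4579 -0.0677  0.0122]]
```

```bash
python3 - <<'E'
import cv2,numpy as np
t=cv2.imread("pics/top0.png");s=cv2.imread("pics/scene0.png")
o=np.zeros((600,800,3),np.uint8)
for im,(x0,y0,x1,y1),f,(X,Y) in((t,(345,195,490,305),2.7,(0,0)),(s,(295,255,440,315),2.7,(400,0)),(t,(90,40,300,200),1.9,(0,297)),(s,(245,70,440,235),1.8,(400,297))):
    a=cv2.resize(im[y0:y1,x0:x1],None,fx=f,fy=f,interpolation=cv2.INTER_CUBIC);o[Y:Y+a.shape[0],X:X+a.shape[1]]=a[:600-Y,:800-X]
cv2.imwrite("pics/z2.png",o)
E
```

```text
(no output)
```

View pics/z2.png

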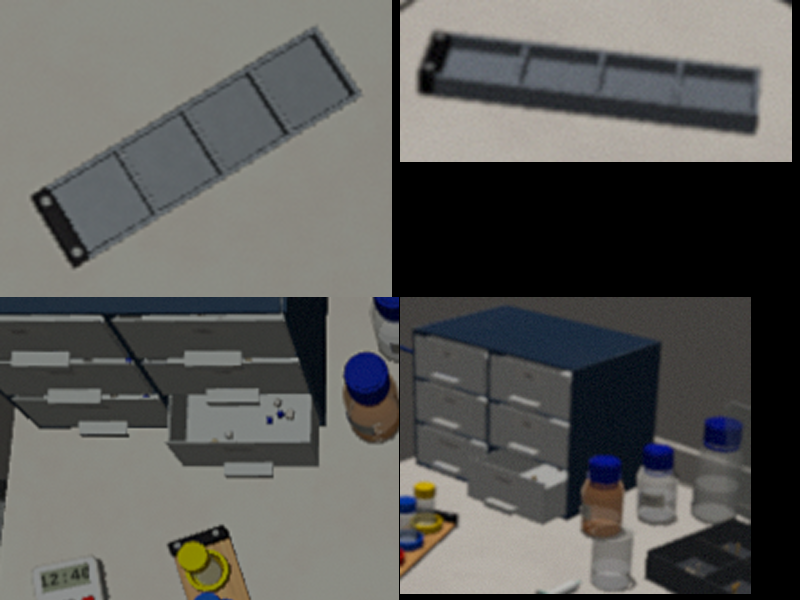

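The zoom shows that only the low bottom drawer protrudes toward the rack, ending at x of about 0.70, and the cabinet itself starts at x of about 0.76. The shelf leg near (0.655, -0.33) is clear of the tray's far compartment. Both triangulated heights read about 5 mm low against the text, which fits the scene camera's coarse pixels, so I'll check by contact. I'll grip across the row, with the fingertips above the seats and walls.

```bash
cat > go.py <<'E'
import sys,numpy as np
from station import *
from scipy.spatial.transform import Rotation as R
V={"y":(.6087,.240),"b":(.559,.2215),"r":(.5078,.200),"g":(.4573,.181)}
def place(k): return np.array([.4962,-.1752])+k*.001*np.array([-.532,.847])
def tgt(s):
    return (np.array(V[s]),110.8) if s in V else (place(float(s)),32.2)
def go(xy,z,yaw):
    o=get_obs();r=R.from_euler("xyz",o["eef_rot"]);w=R.from_euler("xyz",[-90,0,yaw],degrees=True)
    print("shift cm",(100*r.inv().apply(np.r_[xy,z]-o["ee_pos"])).round(2),"turn",((r.inv()*w).as_rotvec(degrees=True)/5).round(2))
if __name__=="__main__":
    o=get_obs();print(o["time_s"],o["ee_pos"].round(4),o["force"].round(1),o["grip_width"].round(4))
    for a in sys.argv[1:]:
        s,z=a.split("@");xy,yaw=tgt(s);go(xy,float(z),yaw)
E
python3 go.py y@.14
```

```text
Traceback (most recent call last):
  File "go.py", line 12, in <module>
    o=get_obs();print(o["time_s"],o["ee_pos"].round(4),o["force"].round(1),o["grip_width"].round(4))
                                                                           ^^^^^^^^^^^^^^^^^^^^^
AttributeError: 'float' object has no attribute 'round'
```

```bash
sed -i 's/o\["grip_width"\].round(4)/round(o["grip_width"],4)/' go.py; python3 go.py y@.14
```

```text
0.1 [0.2135 0.5066 0.1825] [-0.8  0.  -0.1] 0.0939
shift cm [ -9.22   4.25 -46.77] turn [-0.   -8.73 -0.01]
```

Call:
send_rows --series "0 -1.2 0 -0.9 0.4 -4 0.4; 0 -2.4 0 -1.7 0.8 -8 0.4; 0 -3.6 0 -2.5 1.2 -12 0.4; 0 -4.8 0 -3.3 1.6 -16 0.4; 0 -6 0 -4.1 2 -20 0.4; 0 -7.2 0 -4.9 2.4 -24 0.4; 0 -8.4 0 -5.7 2.8 -28 0.4; 0 -8.7 0 -6.5 3.2 -32 0.4; 0 -8.7 0 -7.3 3.6 -36 0.4; 0 -8.7 0 -8 4 -39 0.4" --newtons 25

```text
time_s: 0.93
ee_pos: [0.544, 0.2794, 0.1423]
eef_rot: [-1.57, 0.0, 1.93]
force: [0.5, 0.6, -0.3]
grip_width: 0.0658
```

```bash
python3 go.py y@.14 y@.031
```

```text
0.9333 [0.544  0.2794 0.1423] [ 0.5  0.6 -0.3] 0.0658
shift cm [-5.97  0.23 -4.67] turn [-0.01 -0.04 -0.  ]
shift cm [-5.97 11.13 -4.68] turn [-0.01 -0.04 -0.  ]
```

Call:
send_rows --series "0 0 0 -3 0.1 -2.3 0.4; 0 0 0 -5.2 0.2 -4.1 0.4; 0 0 0 -6 0.2 -4.7 0.4; 0 0 0 -6 0.2 -4.7 0.4; 0 0 0 -6 0.5 -4.7 0.4; 0 0 0 -6 1 -4.7 0.4; 0 0 0 -6 1 -4.7 0.4; 0 0 0 -6 1 -4.7 0.4; 0 0 0 -6 1 -4.7 0.4; 0 0 0 -6 1 -4.7 0.4"

```text
time_s: 1.77
ee_pos: [0.6068, 0.2425, 0.1333]
eef_rot: [-1.571, 0.0, 1.932]
force: [-0.1, 0.8, 0.7]
grip_width: 0.0655
```

```bash
python3 go.py y@.031; python3 - <<'E'
from h import *
t=camera("top");s=camera("scene")
a=cv2.resize(t[130:300,150:290],None,fx=3,fy=3);b=cv2.resize(s[60:245,160:290],None,fx=2.9,fy=2.9)
o=np.zeros((540,800,3),np.uint8);o[:a.shape[0],:a.shape[1]]=a;o[:b.shape[0],420:420+b.shape[1]]=b
cv2.imwrite("pics/p1.png",o[:,:,::-1])
E
```

```text
1.7667 [0.6068 0.2425 0.1333] [-0.1  0.8  0.7] 0.0655
shift cm [-0.3  10.23 -0.08] turn [ 0.01 -0.02 -0.  ]
```

View pics/p1.png

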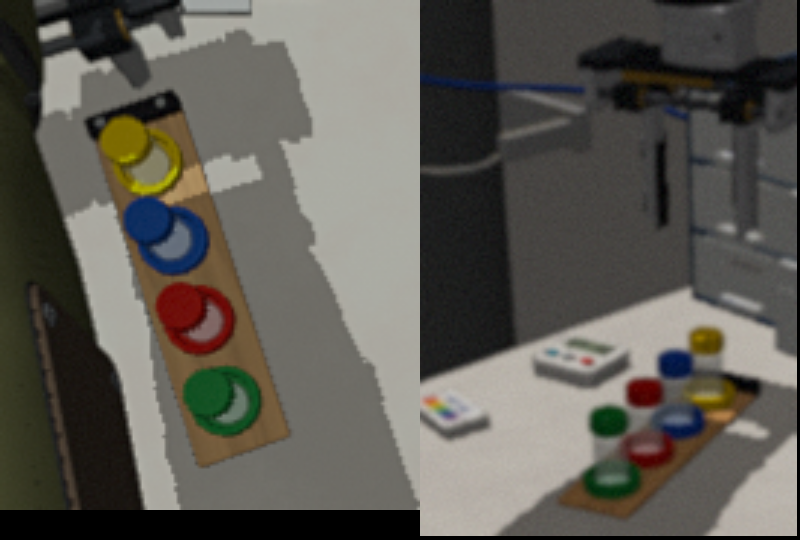

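The view shows the open fingers straddling the yellow vial, with the fingertips well above the cap.

Call:
send_rows --series "0 0 0 -0.3 2 -0.1 0.4; 0 0 0 -0.3 4 -0.1 0.4; 0 0 0 -0.3 6 -0.1 0.4; 0 0 0 -0.3 8 -0.1 0.4; 0 0 0 -0.3 9.5 -0.1 0.4; 0 0 0 -0.3 10.2 -0.1 0.4; 0 0 0 -0.3 10.2 -0.1 0.4; 0 0 0 -0.3 10.2 -0.1 0.4; 0 0 0 -0.3 10.2 -0.1 0.4; 0 0 0 -0.3 10.2 -0.1 0.4"

```text
time_s: 2.7
ee_pos: [0.6096, 0.2398, 0.0323]
eef_rot: [-1.573, 0.0, 1.931]
force: [-0.3, -0.6, 0.1]
grip_width: 0.0656
```

```bash
python3 go.py y@.031; python3 - <<'E'
from h import *
t=camera("top");s=camera("scene")
a=cv2.resize(t[130:300,150:290],None,fx=3,fy=3);b=cv2.resize(s[120:245,200:320],None,fx=3.1,fy=3.1)
o=np.zeros((540,800,3),np.uint8);o[:a.shape[0],:a.shape[1]]=a;o[:b.shape[0],420:420+b.shape[1]]=b
cv2.imwrite("pics/p2.png",o[:,:,::-1])
E
```

```text
2.7 [0.6096 0.2398 0.0323] [-0.3 -0.6  0.1] 0.0656
shift cm [0.05 0.13 0.08] turn [ 0.02 -0.03 -0.  ]
```

View pics/p2.png

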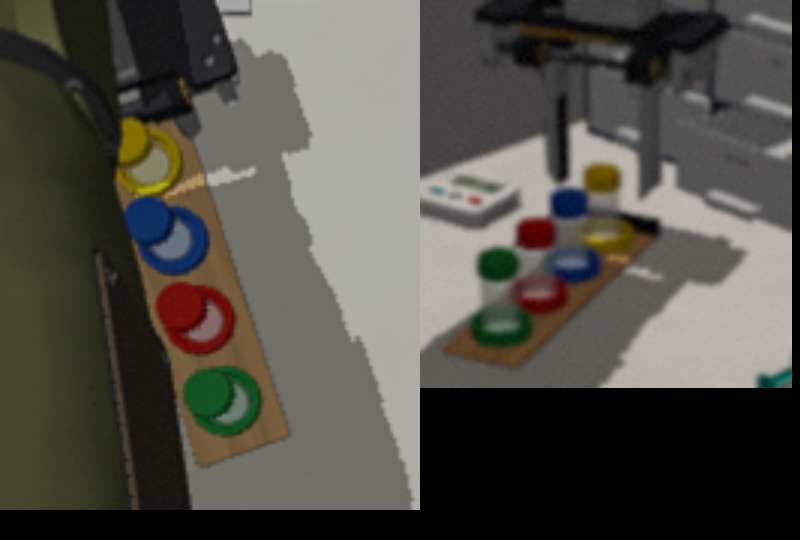

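The scene view shows the fingers on both sides of the yellow vial, one fingertip at crop (557,180) and the other at (645,195). The force reads zero, so I'll close and lift.

Call:
send_rows --series "0 0 0 0 0 0 0; 0 0 0 0 0 0 -0.3; 0 0 0 0 0 0 -0.6; 0 0 0 0 0 0 -0.6; 0 0 0 0 0 0 -0.6; 0 0 0 0 0 0 -0.6; 0 0 0 0 0 0 -0.6; 0 0 0 0 -0.3 0 -0.6; 0 0 0 0 -0.8 0 -0.6; 0 0 0 0 -1.5 0 -0.6"

```text
time_s: 3.63
ee_pos: [0.6089, 0.2396, 0.0462]
eef_rot: [-1.57, -0.0, 1.931]
force: [-0.0, 0.6, -1.2]
grip_width: 0.026
```

Call:
send_rows --series "0 0 0 0 -2 0 -0.6; 0 0 0 0 -4 0 -0.6; 0 0 0 0 -6 0 -0.6; 0 0 0 0 -8 0 -0.6; 0 0 0 0 -9.5 0 -0.6; 0 0 0 0 -10 0 -0.6; 0 0 0 0 -10 0 -0.6; 0 0 0 0 -10 0 -0.6; 0 0 0 0 -10 0 -0.6; 0 0 0 0 -10 0 -0.6"

```text
time_s: 4.47
ee_pos: [0.6086, 0.2395, 0.1447]
eef_rot: [-1.569, -0.0, 1.931]
force: [0.9, 0.4, -1.4]
grip_width: 0.0263
```

```bash
python3 go.py -81@.15; python3 - <<'E'
from h import *
s=camera("scene")
b=cv2.resize(s[60:245,180:320],None,fx=3.1,fy=3.1)
cv2.imwrite("pics/p3.png",b[:,:,::-1])
E
```

```text
4.4667 [0.6086 0.2395 0.1447] [ 0.9  0.4 -1.4] 0.0263
shift cm [-42.78  -0.49  23.53] turn [-2.000e-02  1.569e+01 -1.000e-02]
```

View pics/p3.png

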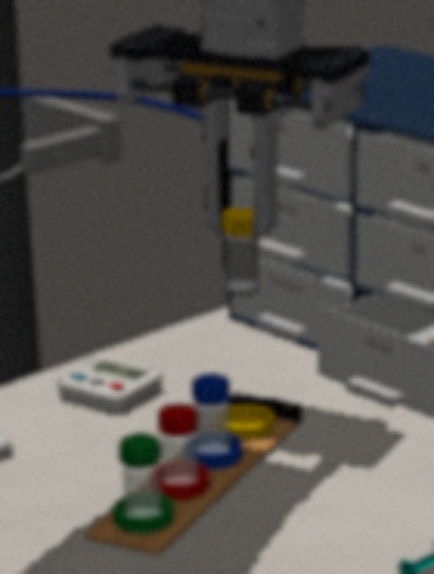

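The yellow vial hangs upright in the grip and its seat is empty. I'll transfer it to the far compartment.

Call:
send_rows --series "0 0.5 0 -1.3 0 0.7 -0.6; 0 1.4 0 -3.8 0 2.1 -0.6; 0 2.5 0 -6.8 0 3.8 -0.6; 0 3.7 0 -10.2 -0.1 5.6 -0.6; 0 5 0 -13.6 -0.2 7.5 -0.6; 0 6.2 0 -17 -0.2 9.4 -0.6; 0 7.5 0 -20.4 -0.3 11.2 -0.6; 0 8.8 0 -23.9 -0.3 13.1 -0.6; 0 10 0 -27.3 -0.4 15 -0.6; 0 11.2 0 -30.6 -0.4 16.8 -0.6"

```text
time_s: 5.35
ee_pos: [0.5585, -0.1086, 0.15]
eef_rot: [-1.571, 0.0, 0.946]
force: [1.1, -0.1, 0.2]
grip_width: 0.0258
```

```bash
python3 go.py -81@.15
```

```text
5.35 [ 0.5585 -0.1086  0.15  ] [ 1.1 -0.1  0.2] 0.0258
shift cm [-12.09  -0.    -6.35] turn [ 0.   4.4 -0. ]
```

Call:
send_rows --series "0 1.2 0 -3.2 0 -1.7 -0.6; 0 2.4 0 -6.4 0 -3.4 -0.6; 0 3.5 0 -9.3 0 -4.9 -0.6; 0 4.2 0 -11.3 0 -5.9 -0.6; 0 4.4 0 -12.1 0 -6.4 -0.6; 0 4.4 0 -12.1 0 -6.4 -0.6; 0 4.4 0 -12.1 0 -6.4 -0.6; 0 4.4 0 -12.1 0 -6.4 -0.6; 0 4.4 0 -12.1 0 -6.4 -0.6; 0 4.4 0 -12.1 0 -6.4 -0.6"

```text
time_s: 6.18
ee_pos: [0.5422, -0.2406, 0.15]
eef_rot: [-1.571, -0.0, 0.572]
force: [0.3, 0.8, -0.3]
grip_width: 0.026
```

```bash
python3 go.py -81@.05; python3 - <<'E'
from h import *
t=camera("top");s=camera("scene")
a=cv2.resize(t[180:310,340:500],None,fx=3,fy=3);b=cv2.resize(s[170:310,340:440],None,fx=3,fy=3)
o=np.zeros((430,800,3),np.uint8);o[:a.shape[0],:a.shape[1]]=a;o[:b.shape[0],490:490+b.shape[1]]=b
cv2.imwrite("pics/p4.png",o[:,:,::-1])
# estimate tilt/position: yellow cap in both
for n,im in(("top",t),("scene",s)):
    print(n,[(list(map(int,b[0])),b[1].round(1)) for b in blobs(mask(im[:,:,::-1].copy(),"yellow")) if b[0][4]>20])
print(proj("scene",[(.539,-.2438,.14+.04)]),proj("top",[(.539,-.2438,.14+.04)]))
E
```

```text
6.1833 [ 0.5422 -0.2406  0.15  ] [ 0.3  0.8 -0.3] 0.026
shift cm [-0.42 10.   -0.11] turn [0.   0.11 0.  ]
top [([187, 172, 24, 23, 425], array([198.5, 183.3])), ([112, 269, 6, 6, 30], array([114.7, 271.4]))]
scene [([252, 189, 17, 12, 119], array([260. , 194.4]))]
[[419.17446426 205.36516989]] [[481.27295375 206.33435283]]
```

View pics/p4.png

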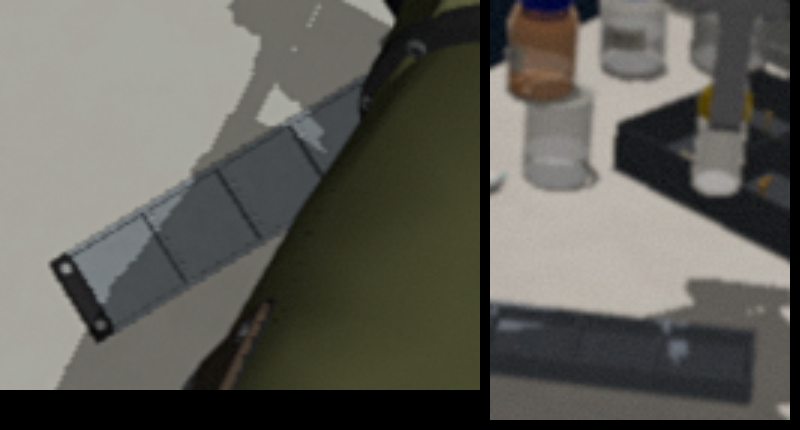

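The vial hangs upright above the far compartment. I'll lower it.

Call:
send_rows --series "0 0.1 0 -0.3 2 -0.1 -0.6; 0 0.1 0 -0.4 4 -0.1 -0.6; 0 0.1 0 -0.4 6 -0.1 -0.6; 0 0.1 0 -0.4 8 -0.1 -0.6; 0 0.1 0 -0.4 9.8 -0.1 -0.6; 0 0.1 0 -0.4 11 -0.1 -0.6; 0 0.1 0 -0.4 11.6 -0.1 -0.6; 0 0.1 0 -0.4 11.9 -0.1 -0.6; 0 0.1 0 -0.4 11.9 -0.1 -0.6; 0 0.1 0 -0.4 11.9 -0.1 -0.6"

```text
time_s: 7.12
ee_pos: [0.5396, -0.2449, 0.0318]
eef_rot: [-1.572, -0.001, 0.561]
force: [-0.8, 0.4, -0.2]
grip_width: 0.0259
```

```bash
python3 go.py -81@.0285; python3 - <<'E'
from h import *
s=camera("scene");t=camera("top")
b=cv2.resize(s[225:310,350:440],None,fx=4.5,fy=4.5);a=cv2.resize(t[180:280,400:500],None,fx=3.8,fy=3.8)
o=np.zeros((390,800,3),np.uint8);o[:380,:380]=a;o[:b.shape[0],390:390+b.shape[1]]=b
cv2.imwrite("pics/p5.png",o[:,:,::-1])
E
```

```text
7.1167 [ 0.5396 -0.2449  0.0318] [-0.8  0.4 -0.2] 0.0259
shift cm [0.03 0.33 0.11] turn [ 0.01 -0.01  0.01]
```

View pics/p5.png

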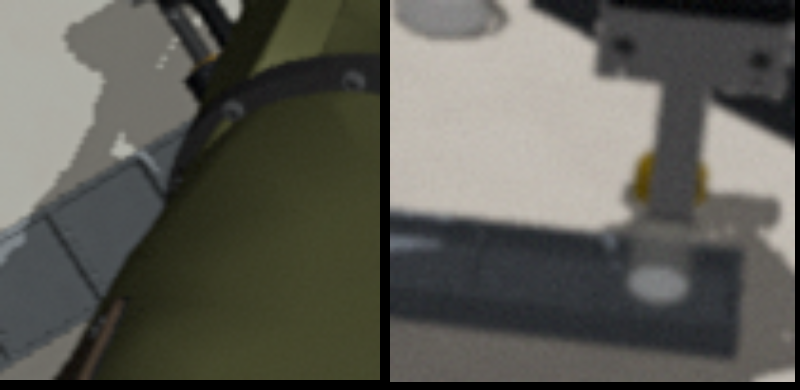

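The vial's base at crop (658,287) sits near the middle of the last compartment. I'll lower to contact, then open.

Call:
send_rows --series "0 0 0 0 0.1 0.1 -0.6; 0 0 0 0 0.2 0.1 -0.6; 0 0 0 0 0.3 0.1 -0.6; 0 0 0 0 0.35 0.1 -0.6; 0 0 0 0 0.35 0.1 -0.6; 0 0 0 0 0.35 0.1 -0.6; 0 0 0 0 0.35 0.1 -0.6; 0 0 0 0 0.35 0.1 -0.6; 0 0 0 0 0.35 0.1 -0.6; 0 0 0 0 0.35 0.1 -0.6"

```text
time_s: 8.05
ee_pos: [0.5386, -0.2438, 0.0275]
eef_rot: [-1.571, -0.0, 0.561]
force: [0.9, 0.0, -0.6]
grip_width: 0.0259
```

Call:
send_rows --series "0 0 0 0 0.05 0 -0.6; 0 0 0 0 0.1 0 -0.6; 0 0 0 0 0.1 0 -0.6; 0 0 0 0 0.15 0 -0.6; 0 0 0 0 0.15 0 -0.6; 0 0 0 0 0.15 0 -0.6; 0 0 0 0 0.15 0 -0.6; 0 0 0 0 0.15 0 -0.6; 0 0 0 0 0.15 0 -0.6; 0 0 0 0 0.15 0 -0.6"

```text
time_s: 8.88
ee_pos: [0.539, -0.244, 0.0267]
eef_rot: [-1.572, -0.001, 0.561]
force: [-0.1, 0.5, 7.0]
grip_width: 0.0258
```

The force is now 7 N upward, so the vial is on the floor at TCP z of about 0.027. I'll open and rise.

Call:
send_rows --series "0 0 0 0 0 0 -0.3; 0 0 0 0 0 0 0; 0 0 0 0 0 0 0.3; 0 0 0 0 0 0 0.4; 0 0 0 0 0 0 0.4; 0 0 0 0 -1.5 0 0.4; 0 0 0 0 -4 0 0.4; 0 0 0 0 -7 0 0.4; 0 0 0 0 -10 0 0.4; 0 0 0 0 -12 0 0.4"

```text
time_s: 9.72
ee_pos: [0.5391, -0.2441, 0.1488]
eef_rot: [-1.573, -0.001, 0.561]
force: [-0.6, -0.8, -0.3]
grip_width: 0.0655
```

```bash
python3 go.py b@.14; python3 - <<'E'
from h import *
s=camera("scene");t=camera("top")
b=cv2.resize(s[225:310,350:440],None,fx=4.5,fy=4.5);a=cv2.resize(t[180:280,400:500],None,fx=3.8,fy=3.8)
o=np.zeros((390,800,3),np.uint8);o[:380,:380]=a;o[:b.shape[0],390:390+b.shape[1]]=b
cv2.imwrite("pics/p6.png",o[:,:,::-1])
E
```

```text
9.7167 [ 0.5391 -0.2441  0.1488] [-0.6 -0.8 -0.3] 0.0655
shift cm [26.46  0.84 38.36] turn [  0.03 -15.73  -0.  ]
```

View pics/p6.png

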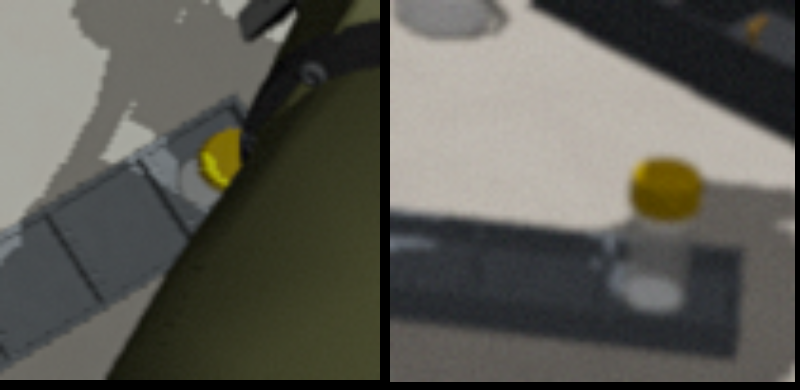

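Yellow stands upright in the far compartment. Next is blue.

Call:
send_rows --series "0 -0.5 0 0.8 0 1.2 0.4; 0 -1.4 0 2.4 0 3.5 0.4; 0 -2.5 0 4.2 0 6.1 0.4; 0 -3.7 0 6.4 0.1 9.2 0.4; 0 -5 0 8.5 0.2 12.3 0.4; 0 -6.2 0 10.6 0.3 15.4 0.4; 0 -7.5 0 12.7 0.4 18.4 0.4; 0 -8.8 0 14.8 0.5 21.5 0.4; 0 -10 0 17 0.5 24.6 0.4; 0 -11.2 0 19 0.6 27.6 0.4"

```text
time_s: 10.65
ee_pos: [0.5514, 0.0936, 0.1386]
eef_rot: [-1.569, 0.0, 1.546]
force: [0.4, -0.2, -0.6]
grip_width: 0.066
```

```bash
python3 go.py b@.14
```

```text
10.65 [0.5514 0.0936 0.1386] [ 0.4 -0.2 -0.6] 0.066
shift cm [12.81 -0.14 -0.44] turn [-0.02 -4.45  0.  ]
```

Call:
send_rows --series "0 -1.2 0 3.4 0 -0.1 0.4; 0 -2.4 0 6.8 0 -0.2 0.4; 0 -3.5 0 9.8 0 -0.3 0.4; 0 -4.2 0 12 0 -0.4 0.4; 0 -4.5 0 12.8 0 -0.4 0.4; 0 -4.5 0 12.8 0 -0.4 0.4; 0 -4.5 0 12.8 0 -0.4 0.4; 0 -4.5 0 12.8 0 -0.4 0.4; 0 -4.5 0 12.8 0 -0.4 0.4; 0 -4.5 0 12.8 0 -0.4 0.4"

```text
time_s: 11.48
ee_pos: [0.5608, 0.2178, 0.14]
eef_rot: [-1.571, 0.0, 1.929]
force: [0.4, -0.4, -0.4]
grip_width: 0.0658
```

```bash
python3 go.py b@.031
```

```text
11.4833 [0.5608 0.2178 0.14  ] [ 0.4 -0.4 -0.4] 0.0658
shift cm [ 0.41 10.9   0.04] turn [ 0.   -0.05 -0.  ]
```

Call:
send_rows --series "0 0 0 0.3 2 0 0.4; 0 0 0 0.4 4.5 0 0.4; 0 0 0 0.4 7 0 0.4; 0 0 0 0.4 9 0 0.4; 0 0 0 0.4 10.3 0 0.4; 0 0 0 0.4 10.9 0 0.4; 0 0 0 0.4 10.9 0 0.4; 0 0 0 0.4 10.9 0 0.4; 0 0 0 0.4 10.9 0 0.4; 0 0 0 0.4 10.9 0 0.4"

```text
time_s: 12.32
ee_pos: [0.5599, 0.2227, 0.0322]
eef_rot: [-1.573, 0.0, 1.931]
force: [0.4, -1.3, 0.0]
grip_width: 0.0658
```

Call:
send_rows --series "0 0 0 0 0 0 0; 0 0 0 0 0 0 -0.3; 0 0 0 0 0 0 -0.6; 0 0 0 0 0 0 -0.6; 0 0 0 0 0 0 -0.6; 0 0 0 0 0 0 -0.6; 0 0 0 0 0 0 -0.6; 0 0 0 0 0 0 -0.6; 0 0 0 0 0 0 -0.6; 0 0 0 0 0 0 -0.6"

```text
time_s: 13.15
ee_pos: [0.5592, 0.2225, 0.0309]
eef_rot: [-1.571, -0.0, 1.931]
force: [0.7, 0.8, -0.0]
grip_width: 0.0263
```

Call:
send_rows --series "0 0 0 0 -0.5 0 -0.6; 0 0 0 0 -1.5 0 -0.6; 0 0 0 0 -3.5 0 -0.6; 0 0 0 0 -6 0 -0.6; 0 0 0 0 -8.5 0 -0.6; 0 0 0 0 -10.5 0 -0.6; 0 0 0 0 -11.5 0 -0.6; 0 0 0 0 -12 0 -0.6; 0 0 0 0 -12 0 -0.6; 0 0 0 0 -12 0 -0.6"

```text
time_s: 13.98
ee_pos: [0.5589, 0.2224, 0.15]
eef_rot: [-1.57, -0.0, 1.931]
force: [0.3, -0.4, -0.5]
grip_width: 0.026
```

```bash
python3 go.py -- -27@.15 2>/dev/null || python3 go.py -27@.15
```

```text
13.9833 [0.5589 0.2224 0.15  ] [ 0.3 -0.4 -0.5] 0.026
13.9833 [0.5589 0.2224 0.15  ] [ 0.3 -0.4 -0.5] 0.026
shift cm [-3.764e+01  3.000e-02  1.935e+01] turn [-1.000e-02  1.569e+01 -1.000e-02]
```

Call:
send_rows --series "0 0.5 0 -1.2 0 0.6 -0.6; 0 1.4 0 -3.4 0 1.7 -0.6; 0 2.5 0 -6 0 3.1 -0.6; 0 3.7 0 -9 0 4.6 -0.6; 0 5 0 -12 0 6.2 -0.6; 0 6.2 0 -15 0 7.7 -0.6; 0 7.5 0 -18 0 9.3 -0.6; 0 8.8 0 -21 0 10.8 -0.6; 0 10 0 -24 0 12.3 -0.6; 0 11.2 0 -27 0 13.9 -0.6"

```text
time_s: 14.82
ee_pos: [0.5231, -0.0813, 0.15]
eef_rot: [-1.569, 0.001, 0.946]
force: [-0.5, 0.3, 0.4]
grip_width: 0.0257
```

```bash
python3 go.py -27@.15
```

```text
14.8167 [ 0.5231 -0.0813  0.15  ] [-0.5  0.3  0.4] 0.0257
shift cm [-10.21  -0.    -5.81] turn [-0.01  4.4  -0.01]
```

Call:
send_rows --series "0 1.2 0 -2.7 0 -1.6 -0.6; 0 2.4 0 -5.5 0 -3.1 -0.6; 0 3.5 0 -8 0 -4.6 -0.6; 0 4.2 0 -9.7 0 -5.5 -0.6; 0 4.4 0 -10.2 0 -5.8 -0.6; 0 4.4 0 -10.2 0 -5.8 -0.6; 0 4.4 0 -10.2 0 -5.8 -0.6; 0 4.4 0 -10.2 0 -5.8 -0.6; 0 4.4 0 -10.2 0 -5.8 -0.6; 0 4.4 0 -10.2 0 -5.8 -0.6"

```text
time_s: 15.65
ee_pos: [0.5129, -0.195, 0.1509]
eef_rot: [-1.571, 0.0, 0.572]
force: [0.1, 0.3, 0.4]
grip_width: 0.0262
```

```bash
python3 go.py -27@.027
```

```text
15.65 [ 0.5129 -0.195   0.1509] [0.1 0.3 0.4] 0.0262
shift cm [-0.36 12.39 -0.13] turn [-0.    0.11 -0.  ]
```

Descend to just above the floor, then ease down to contact.

Call:
send_rows --series "0 0.1 0 -0.3 2.5 -0.1 -0.6; 0 0.1 0 -0.4 5 -0.1 -0.6; 0 0.1 0 -0.4 7.5 -0.1 -0.6; 0 0.1 0 -0.4 9.7 -0.1 -0.6; 0 0.1 0 -0.4 11.2 -0.1 -0.6; 0 0.1 0 -0.4 11.8 -0.1 -0.6; 0 0.1 0 -0.4 12.1 -0.1 -0.6; 0 0.1 0 -0.4 12.2 -0.1 -0.6; 0 0.1 0 -0.4 12.2 -0.1 -0.6; 0 0.1 0 -0.4 12.2 -0.1 -0.6"

```text
time_s: 16.48
ee_pos: [0.5104, -0.1991, 0.03]
eef_rot: [-1.572, -0.001, 0.561]
force: [0.6, -0.3, -1.2]
grip_width: 0.0257
```

Call:
send_rows --series "0 0 0 0 0.05 0 -0.6; 0 0 0 0 0.1 0 -0.6; 0 0 0 0 0.15 0 -0.6; 0 0 0 0 0.2 0 -0.6; 0 0 0 0 0.2 0 -0.6; 0 0 0 0 0.2 0 -0.6; 0 0 0 0 0.2 0 -0.6; 0 0 0 0 0.2 0 -0.6; 0 0 0 0 0.2 0 -0.6; 0 0 0 0 0.2 0 -0.6"

```text
time_s: 17.32
ee_pos: [0.5099, -0.1989, 0.0269]
eef_rot: [-1.571, -0.0, 0.561]
force: [-1.1, 0.1, -0.5]
grip_width: 0.0261
```

Call:
send_rows --series "0 0 0 0 0.05 0 -0.6; 0 0 0 0 0.1 0 -0.6; 0 0 0 0 0.1 0 -0.6; 0 0 0 0 0.1 0 -0.6; 0 0 0 0 0.1 0 -0.6; 0 0 0 0 0.1 0 -0.6; 0 0 0 0 0.1 0 -0.6; 0 0 0 0 0.1 0 -0.6; 0 0 0 0 0.1 0 -0.6; 0 0 0 0 0.1 0 -0.6"

```text
time_s: 18.15
ee_pos: [0.5103, -0.1991, 0.0268]
eef_rot: [-1.572, -0.001, 0.561]
force: [-1.9, 1.1, 7.7]
grip_width: 0.0265
```

Call:
send_rows --series "0 0 0 0 0 0 -0.3; 0 0 0 0 0 0 0; 0 0 0 0 0 0 0.3; 0 0 0 0 0 0 0.4; 0 0 0 0 0 0 0.4; 0 0 0 0 -1.5 0 0.4; 0 0 0 0 -4 0 0.4; 0 0 0 0 -7 0 0.4; 0 0 0 0 -10 0 0.4; 0 0 0 0 -12 0 0.4"

```text
time_s: 18.98
ee_pos: [0.5104, -0.1991, 0.1487]
eef_rot: [-1.573, -0.001, 0.561]
force: [0.8, -0.1, -0.2]
grip_width: 0.0658
```

```bash
python3 go.py r@.14
```

```text
18.9833 [ 0.5104 -0.1991  0.1487] [ 0.8 -0.1 -0.2] 0.0658
shift cm [21.02  0.83 33.93] turn [  0.03 -15.73  -0.  ]
```

Call:
send_rows --series "0 -0.5 0 0.7 0 1.1 0.4; 0 -1.5 0 2 0 3.2 0.4; 0 -2.6 0 3.5 0 5.6 0.4; 0 -3.9 0 5.2 0.1 8.4 0.4; 0 -5.1 0 6.9 0.2 11.1 0.4; 0 -6.4 0 8.6 0.3 13.9 0.4; 0 -7.7 0 10.3 0.4 16.6 0.4; 0 -9 0 12 0.5 19.4 0.4; 0 -10.2 0 13.7 0.5 22.1 0.4; 0 -11.5 0 15.4 0.6 24.8 0.4"

```text
time_s: 19.82
ee_pos: [0.5076, 0.0949, 0.1394]
eef_rot: [-1.57, 0.0, 1.571]
force: [0.7, -0.1, -0.3]
grip_width: 0.0659
```

```bash
python3 go.py r@.14
```

```text
19.8167 [0.5076 0.0949 0.1394] [ 0.7 -0.1 -0.3] 0.0659
shift cm [10.51 -0.06 -0.02] turn [-0.01 -4.16  0.  ]
```

Call:
send_rows --series "0 -1.2 0 3 0 0 0.4; 0 -2.4 0 6 0 0 0.4; 0 -3.5 0 8.6 0 0 0.4; 0 -4.1 0 10.3 0 0 0.4; 0 -4.2 0 10.8 0 0 0.4; 0 -4.2 0 10.8 0 0 0.4; 0 -4.2 0 10.8 0 0 0.4; 0 -4.2 0 10.8 0 0 0.4; 0 -4.2 0 10.8 0 0 0.4; 0 -4.2 0 10.8 0 0 0.4"

```text
time_s: 20.65
ee_pos: [0.5091, 0.2002, 0.14]
eef_rot: [-1.571, 0.0, 1.93]
force: [0.5, -1.0, -1.3]
grip_width: 0.0656
```

```bash
python3 go.py r@.031
```

```text
20.65 [0.5091 0.2002 0.14  ] [ 0.5 -1.  -1.3] 0.0656
shift cm [ 0.03 10.9   0.13] turn [ 0.   -0.05 -0.  ]
```

Call:
send_rows --series "0 0 0 0 2 0.1 0.4; 0 0 0 0 4.5 0.1 0.4; 0 0 0 0 7 0.1 0.4; 0 0 0 0 9 0.1 0.4; 0 0 0 0 10.3 0.1 0.4; 0 0 0 0 10.9 0.1 0.4; 0 0 0 0 10.9 0.1 0.4; 0 0 0 0 10.9 0.1 0.4; 0 0 0 0 10.9 0.1 0.4; 0 0 0 0 10.9 0.1 0.4"

```text
time_s: 21.48
ee_pos: [0.5086, 0.2008, 0.032]
eef_rot: [-1.572, 0.0, 1.931]
force: [-0.3, 0.1, -0.2]
grip_width: 0.0658
```

Call:
send_rows --series "0 0 0 0 0 0 0; 0 0 0 0 0 0 -0.3; 0 0 0 0 0 0 -0.6; 0 0 0 0 0 0 -0.6; 0 0 0 0 0 0 -0.6; 0 0 0 0 0 0 -0.6; 0 0 0 0 0 0 -0.6; 0 0 0 0 0 0 -0.6; 0 0 0 0 0 0 -0.6; 0 0 0 0 0 0 -0.6"

```text
time_s: 22.32
ee_pos: [0.5081, 0.2007, 0.031]
eef_rot: [-1.571, 0.0, 1.931]
force: [0.6, -0.9, 0.6]
grip_width: 0.0259
```

Call:
send_rows --series "0 0 0 0 -0.5 0 -0.6; 0 0 0 0 -1.5 0 -0.6; 0 0 0 0 -3.5 0 -0.6; 0 0 0 0 -6 0 -0.6; 0 0 0 0 -8.5 0 -0.6; 0 0 0 0 -10.5 0 -0.6; 0 0 0 0 -11.5 0 -0.6; 0 0 0 0 -12 0 -0.6; 0 0 0 0 -12 0 -0.6; 0 0 0 0 -12 0 -0.6"

```text
time_s: 23.15
ee_pos: [0.5077, 0.2005, 0.1501]
eef_rot: [-1.57, -0.0, 1.931]
force: [-0.1, 0.4, 0.2]
grip_width: 0.0261
```

```bash
python3 go.py 27@.15;  python3 - <<'E'
from h import *
s=camera("scene");t=camera("top")
b=cv2.resize(s[100:320,180:450],None,fx=1.9,fy=1.9);a=cv2.resize(t[150:310,340:500],None,fx=1.7,fy=1.7)
o=np.zeros((430,800,3),np.uint8);o[:a.shape[0],:a.shape[1]]=a;o[:b.shape[0],280:280+b.shape[1]]=b
cv2.imwrite("pics/p7.png",o[:,:,::-1])
E
```

```text
23.15 [0.5077 0.2005 0.1501] [-0.1  0.4  0.2] 0.0261
shift cm [-3.211e+01  3.000e-02  1.486e+01] turn [-1.000e-02  1.569e+01 -1.000e-02]
```

View pics/p7.png

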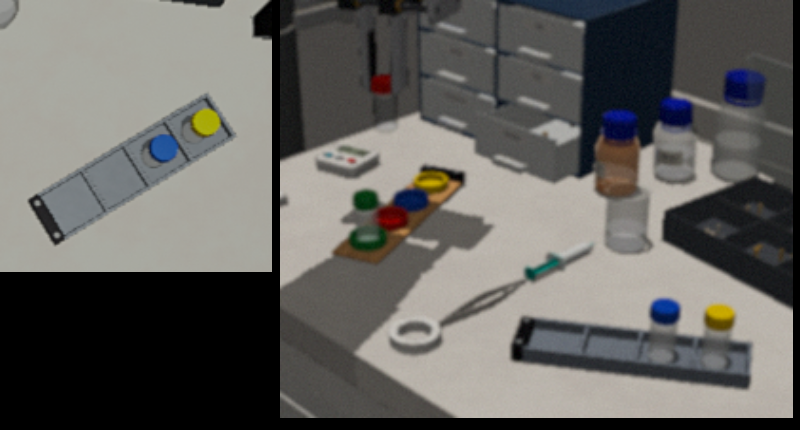

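Yellow and blue stand upright in the two compartments at the far end, and red hangs upright in the grip. Red goes next to them.

Call:
send_rows --series "0 0.5 0 -1 0 0.5 -0.6; 0 1.5 0 -3 0 1.4 -0.6; 0 2.6 0 -5.3 0 2.5 -0.6; 0 3.9 0 -7.9 0 3.7 -0.6; 0 5.1 0 -10.4 0 4.8 -0.6; 0 6.4 0 -13 0 6 -0.6; 0 7.7 0 -15.6 0 7.2 -0.6; 0 9 0 -18.2 0 8.4 -0.6; 0 10.2 0 -20.8 0 9.6 -0.6; 0 11.5 0 -23.5 0 10.9 -0.6"

```text
time_s: 24.08
ee_pos: [0.488, -0.0595, 0.1504]
eef_rot: [-1.57, 0.0, 0.92]
force: [0.4, 0.5, -0.9]
grip_width: 0.0263
```

```bash
python3 go.py 27@.15
```

```text
24.0833 [ 0.488  -0.0595  0.1504] [ 0.4  0.5 -0.9] 0.0263
shift cm [-7.76  0.04 -5.13] turn [-0.01  4.1  -0.01]
```

Call:
send_rows --series "0 1.2 0 -2.2 0 -1.5 -0.6; 0 2.4 0 -4.4 0 -3 -0.6; 0 3.4 0 -6.4 0 -4.3 -0.6; 0 4 0 -7.7 0 -5.1 -0.6; 0 4.2 0 -8.1 0 -5.2 -0.6; 0 4.2 0 -8.1 0 -5.2 -0.6; 0 4.2 0 -8.1 0 -5.2 -0.6; 0 4.2 0 -8.1 0 -5.2 -0.6; 0 4.2 0 -8.1 0 -5.2 -0.6; 0 4.2 0 -8.1 0 -5.2 -0.6"

```text
time_s: 24.92
ee_pos: [0.4821, -0.153, 0.151]
eef_rot: [-1.571, -0.0, 0.563]
force: [-0.7, -0.5, -0.6]
grip_width: 0.0262
```

```bash
python3 go.py 27@.027
```

```text
24.9167 [ 0.4821 -0.153   0.151 ] [-0.7 -0.5 -0.6] 0.0262
shift cm [ 0.02 12.4   0.07] turn [0.   0.01 0.  ]
```

Call:
send_rows --series "0 0 0 0 2.5 0.1 -0.6; 0 0 0 0 5 0.1 -0.6; 0 0 0 0 7.5 0.1 -0.6; 0 0 0 0 9.7 0.1 -0.6; 0 0 0 0 11.2 0.1 -0.6; 0 0 0 0 11.8 0.1 -0.6; 0 0 0 0 12.1 0.1 -0.6; 0 0 0 0 12.2 0.1 -0.6; 0 0 0 0 12.2 0.1 -0.6; 0 0 0 0 12.2 0.1 -0.6"

```text
time_s: 25.75
ee_pos: [0.482, -0.153, 0.0299]
eef_rot: [-1.572, -0.001, 0.561]
force: [0.2, 1.0, -0.2]
grip_width: 0.0263
```

Call:
send_rows --series "0 0 0 0 0.05 0 -0.6; 0 0 0 0 0.1 0 -0.6; 0 0 0 0 0.15 0 -0.6; 0 0 0 0 0.2 0 -0.6; 0 0 0 0 0.25 0 -0.6; 0 0 0 0 0.3 0 -0.6; 0 0 0 0 0.3 0 -0.6; 0 0 0 0 0.3 0 -0.6; 0 0 0 0 0.3 0 -0.6; 0 0 0 0 0.3 0 -0.6"

```text
time_s: 26.58
ee_pos: [0.4818, -0.1532, 0.0268]
eef_rot: [-1.572, -0.0, 0.561]
force: [-3.3, -0.4, 9.8]
grip_width: 0.0257
```

Contact at 9.8 N. Release and rise.

Call:
send_rows --series "0 0 0 0 0 0 -0.3; 0 0 0 0 0 0 0; 0 0 0 0 0 0 0.3; 0 0 0 0 0 0 0.4; 0 0 0 0 0 0 0.4; 0 0 0 0 -1.5 0 0.4; 0 0 0 0 -4 0 0.4; 0 0 0 0 -7 0 0.4; 0 0 0 0 -10 0 0.4; 0 0 0 0 -12 0 0.4"

```text
time_s: 27.42
ee_pos: [0.4819, -0.153, 0.1487]
eef_rot: [-1.573, -0.001, 0.561]
force: [-0.2, -1.1, -0.1]
grip_width: 0.0657
```

```bash
python3 go.py g@.14
```

```text
27.4167 [ 0.4819 -0.153   0.1487] [-0.2 -1.1 -0.1] 0.0657
shift cm [15.69  0.83 29.59] turn [  0.03 -15.73  -0.  ]
```

Call:
send_rows --series "0 -0.5 0 0.5 0 1 0.4; 0 -1.5 0 1.5 0 2.8 0.4; 0 -2.6 0 2.6 0 4.9 0.4; 0 -3.9 0 3.9 0.1 7.3 0.4; 0 -5.1 0 5.1 0.2 9.7 0.4; 0 -6.4 0 6.4 0.3 12.1 0.4; 0 -7.7 0 7.7 0.4 14.5 0.4; 0 -9 0 9 0.5 16.9 0.4; 0 -10.2 0 10.2 0.5 19.2 0.4; 0 -11.5 0 11.5 0.6 21.6 0.4"

```text
time_s: 28.25
ee_pos: [0.4631, 0.0927, 0.1393]
eef_rot: [-1.57, 0.0, 1.571]
force: [0.5, 0.7, 0.4]
grip_width: 0.0654
```

```bash
python3 go.py g@.14
```

```text
28.25 [0.4631 0.0927 0.1393] [0.5 0.7 0.4] 0.0654
shift cm [ 8.83 -0.07  0.58] turn [-0.01 -4.16  0.  ]
```

Call:
send_rows --series "0 -1.2 0 2.5 0 0.2 0.4; 0 -2.4 0 5 0 0.4 0.4; 0 -3.5 0 7.2 0 0.5 0.4; 0 -4.1 0 8.7 0 0.6 0.4; 0 -4.2 0 9.1 0 0.6 0.4; 0 -4.2 0 9.1 0 0.6 0.4; 0 -4.2 0 9.1 0 0.6 0.4; 0 -4.2 0 9.1 0 0.6 0.4; 0 -4.2 0 9.1 0 0.6 0.4; 0 -4.2 0 9.1 0 0.6 0.4"

```text
time_s: 29.08
ee_pos: [0.4585, 0.1816, 0.14]
eef_rot: [-1.571, 0.0, 1.93]
force: [-0.9, -0.6, 0.3]
grip_width: 0.0661
```

```bash
python3 go.py g@.031
```

```text
29.0833 [0.4585 0.1816 0.14  ] [-0.9 -0.6  0.3] 0.0661
shift cm [-0.02 10.9   0.14] turn [ 0.   -0.05 -0.  ]
```

Call:
send_rows --series "0 0 0 0 2 0.1 0.4; 0 0 0 0 4.5 0.1 0.4; 0 0 0 0 7 0.1 0.4; 0 0 0 0 9 0.1 0.4; 0 0 0 0 10.3 0.1 0.4; 0 0 0 0 10.9 0.1 0.4; 0 0 0 0 10.9 0.1 0.4; 0 0 0 0 10.9 0.1 0.4; 0 0 0 0 10.9 0.1 0.4; 0 0 0 0 10.9 0.1 0.4"

```text
time_s: 29.92
ee_pos: [0.458, 0.182, 0.0319]
eef_rot: [-1.572, 0.0, 1.931]
force: [0.2, -0.3, 0.3]
grip_width: 0.0659
```

Call:
send_rows --series "0 0 0 0 0 0 0; 0 0 0 0 0 0 -0.3; 0 0 0 0 0 0 -0.6; 0 0 0 0 0 0 -0.6; 0 0 0 0 0 0 -0.6; 0 0 0 0 0 0 -0.6; 0 0 0 0 0 0 -0.6; 0 0 0 0 0 0 -0.6; 0 0 0 0 0 0 -0.6; 0 0 0 0 0 0 -0.6"

```text
time_s: 30.75
ee_pos: [0.4575, 0.1819, 0.0309]
eef_rot: [-1.571, 0.0, 1.931]
force: [-0.3, -0.3, -0.1]
grip_width: 0.0259
```

Call:
send_rows --series "0 0 0 0 -0.5 0 -0.6; 0 0 0 0 -1.5 0 -0.6; 0 0 0 0 -3.5 0 -0.6; 0 0 0 0 -6 0 -0.6; 0 0 0 0 -8.5 0 -0.6; 0 0 0 0 -10.5 0 -0.6; 0 0 0 0 -11.5 0 -0.6; 0 0 0 0 -12 0 -0.6; 0 0 0 0 -12 0 -0.6; 0 0 0 0 -12 0 -0.6"

```text
time_s: 31.58
ee_pos: [0.4571, 0.1818, 0.1502]
eef_rot: [-1.57, -0.0, 1.931]
force: [-0.2, -0.3, -0.7]
grip_width: 0.0262
```

```bash
python3 go.py 81@.15
```

```text
31.5833 [0.4571 0.1818 0.1502] [-0.2 -0.3 -0.7] 0.0262
shift cm [-26.84   0.03  10.54] turn [-1.000e-02  1.569e+01 -1.000e-02]
```

Call:
send_rows --series "0 0.5 0 -0.9 0 0.3 -0.6; 0 1.5 0 -2.5 0 1 -0.6; 0 2.6 0 -4.4 0 1.7 -0.6; 0 3.9 0 -6.6 0 2.6 -0.6; 0 5.1 0 -8.7 0 3.4 -0.6; 0 6.4 0 -10.9 0 4.3 -0.6; 0 7.7 0 -13.1 0 5.1 -0.6; 0 9 0 -15.3 0 6 -0.6; 0 10.2 0 -17.4 0 6.8 -0.6; 0 11.5 0 -19.6 0 7.7 -0.6"

```text
time_s: 32.42
ee_pos: [0.4537, -0.0302, 0.15]
eef_rot: [-1.569, 0.001, 0.92]
force: [0.2, 0.8, -0.6]
grip_width: 0.0263
```

```bash
python3 go.py 81@.15
```

```text
32.4167 [ 0.4537 -0.0302  0.15  ] [ 0.2  0.8 -0.6] 0.0263
shift cm [-6.12 -0.   -4.58] turn [-0.01  4.1  -0.01]
```

Call:
send_rows --series "0 1.2 0 -1.8 0 -1.3 -0.6; 0 2.4 0 -3.6 0 -2.7 -0.6; 0 3.4 0 -5.2 0 -3.8 -0.6; 0 4 0 -6.1 0 -4.5 -0.6; 0 4.2 0 -6.4 0 -4.6 -0.6; 0 4.2 0 -6.4 0 -4.6 -0.6; 0 4.2 0 -6.4 0 -4.6 -0.6; 0 4.2 0 -6.4 0 -4.6 -0.6; 0 4.2 0 -6.4 0 -4.6 -0.6; 0 4.2 0 -6.4 0 -4.6 -0.6"

```text
time_s: 33.25
ee_pos: [0.453, -0.1069, 0.1509]
eef_rot: [-1.571, 0.0, 0.562]
force: [-0.4, -0.3, 0.1]
grip_width: 0.0261
```

```bash
python3 go.py 81@.027
```

```text
33.25 [ 0.453  -0.1069  0.1509] [-0.4 -0.3  0.1] 0.0261
shift cm [ 0.03 12.39  0.02] turn [-0.  0. -0.]
```

Call:
send_rows --series "0 0 0 0 2.5 0 -0.6; 0 0 0 0 5 0 -0.6; 0 0 0 0 7.5 0 -0.6; 0 0 0 0 9.7 0 -0.6; 0 0 0 0 11.2 0 -0.6; 0 0 0 0 11.8 0 -0.6; 0 0 0 0 12.1 0 -0.6; 0 0 0 0 12.2 0 -0.6; 0 0 0 0 12.2 0 -0.6; 0 0 0 0 12.2 0 -0.6"

```text
time_s: 34.08
ee_pos: [0.4535, -0.1076, 0.0298]
eef_rot: [-1.572, -0.001, 0.561]
force: [-0.4, -0.4, 0.1]
grip_width: 0.0261
```

Call:
send_rows --series "0 0 0 0 0.05 0 -0.6; 0 0 0 0 0.1 0 -0.6; 0 0 0 0 0.15 0 -0.6; 0 0 0 0 0.2 0 -0.6; 0 0 0 0 0.25 0 -0.6; 0 0 0 0 0.3 0 -0.6; 0 0 0 0 0.3 0 -0.6; 0 0 0 0 0.3 0 -0.6; 0 0 0 0 0.3 0 -0.6; 0 0 0 0 0.3 0 -0.6"

```text
time_s: 34.92
ee_pos: [0.4534, -0.1078, 0.0268]
eef_rot: [-1.572, -0.001, 0.561]
force: [-3.0, -0.2, 10.5]
grip_width: 0.0261
```

Call:
send_rows --series "0 0 0 0 0 0 -0.3; 0 0 0 0 0 0 0; 0 0 0 0 0 0 0.3; 0 0 0 0 0 0 0.4; 0 0 0 0 0 0 0.4; 0 0 0 0 -1.5 0 0.4; 0 0 0 0 -4 0 0.4; 0 0 0 0 -7 0 0.4; 0 0 0 0 -10 0 0.4; 0 0 0 0 -12 0 0.4"

```text
time_s: 35.75
ee_pos: [0.4534, -0.1075, 0.1486]
eef_rot: [-1.573, -0.001, 0.561]
force: [-0.0, -1.1, -0.2]
grip_width: 0.0655
```

```bash
python3 go.py g@.16
```

```text
35.75 [ 0.4534 -0.1075  0.1486] [-0.  -1.1 -0.2] 0.0655
shift cm [15.69 -1.16 24.22] turn [  0.03 -15.73   0.  ]
```

Move aside for a clear final look.

Call:
send_rows --series "0 0 0 1 -0.2 1.8 0.4; 0 0 0 2.5 -0.5 4 0.4; 0 0 0 4 -0.8 6.5 0.4; 0 0 0 5.5 -1.1 9 0.4; 0 0 0 7.2 -1.2 11.5 0.4; 0 0 0 9 -1.2 14 0.4; 0 0 0 10.8 -1.2 17 0.4; 0 0 0 12.5 -1.2 19.5 0.4; 0 0 0 14 -1.2 22 0.4; 0 0 0 15 -1.2 23.5 0.4"

```text
time_s: 36.58
ee_pos: [0.4544, 0.1737, 0.1579]
eef_rot: [-1.571, 0.0, 0.563]
force: [0.9, -0.4, 0.8]
grip_width: 0.066
```

```bash
python3 - <<'E'
from h import *
s=camera("scene");t=camera("top")
b=cv2.resize(s[225:310,290:440],None,fx=3.2,fy=3.2);a=cv2.resize(t[190:310,340:490],None,fx=2.1,fy=2.1)
o=np.zeros((300,800,3),np.uint8);o[:a.shape[0],:a.shape[1]]=a;o[:b.shape[0],320:320+b.shape[1]]=b
cv2.imwrite("pics/p8.png",o[:,:,::-1])
K=np.ones((3,3),np.uint8)
for c in HUE:
    m=mask(t[:,:,::-1].copy(),c,110,40);m[:,:345]=0;m[:,490:]=0;m[:190]=0;m[310:]=0
    n=mask(s[:,:,::-1].copy(),c,110,40);n[:,:290]=0;n[:,440:]=0;n[:235]=0;n[310:]=0
    if m.any() and n.any():
        B=max(blobs(m),key=lambda b:b[0][4]);C=max(blobs(n),key=lambda b:b[0][4])
        X=tri(B[1],C[1])[0];d=plane("top",B[1],.064)[0][:2]-[.4962,-.1752];u=np.array([-.532,.847])
        print(c,X.round(3),"row x mm",(d@u*1000).round(1),"off",(d@[.847,.532]*1000).round(1),C[0])
E
```

```text
yellow [ 0.539 -0.243  0.061] row x mm -80.1 off -0.2 [404 260  15  13 127]
blue [ 0.511 -0.2    0.058] row x mm -28.4 off -0.6 [376 257  14  14 159]
red [ 0.481 -0.153  0.058] row x mm 26.5 off -1.2 [345 254  16  13 173]
green [ 0.452 -0.108  0.058] row x mm 80.4 off -1.7 [316 251  14  13 143]
```

View pics/p8.png

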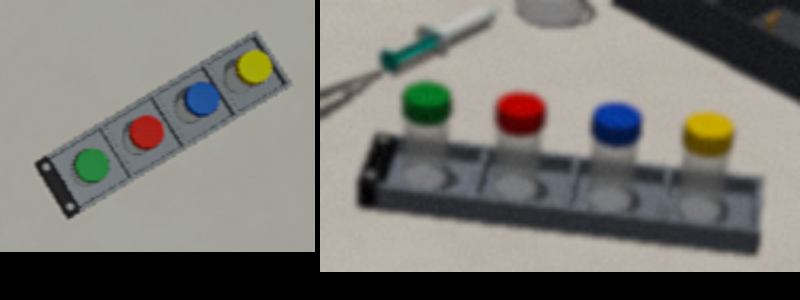

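All four stand upright, one to a compartment: green next to the tray's black end, then red, blue and yellow.

```bash
python3 -c "
from station import *
print(hand_in())"
```

```text
the job is handed in; nothing more can be done
None
```

All four vials now stand upright in the tray, one to a compartment, in reverse order. I handed the job in at about 37 s on the robot's clock. From the tray's black end the order is green, red, blue, yellow, with yellow (nearest the rack's black end) in the far compartment.

**Final checks:** In the last pictures each cap lay within about 2 mm of its compartment centre, and all four vials looked upright with the gripper well clear. Each vial was lowered until the tool read 7 to 10.5 N upward before release, well under the 40 N limit.

**Disagreement:** Heights triangulated from the two cameras came out up to about 7 mm lower than the text (for example cap tops at about 65 mm instead of 70 mm). I put this down to the scene camera's coarse pixels. Floor contact came at TCP z = 0.027 m, 4 mm below the grip height of 0.031 m, which matches the text's heights (underside at 10 mm in the seats, tray floor at 6 mm).

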